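Slide the beech block home against fence and end stop, then lock it with the key

TASK

Slide the dark beech block across the bench, flat and without lifting it, into the corner between the long wooden fence and the adjustable end stop, until it lies snug and square along the fence and right up against the end stop, its sprung feeler pin pushed in flush; feel for the stop and push gently. Then plug the square shank of the wooden locking key fully down into the square socket at the fence's other end, so that its broad leg stands behind the block's free end. Leave the carved owl standing where it is.

Things in the scene. Friction and masses are not known exactly. Their poses are not given: they have to be found in the camera images.
- fence: Fixed fence of pale wood, 30 mm high, running along its y. Inner face x = 0 (faces -x), wood x = 0 to 26 mm, y = -45 to 179 mm, then a 50 x 50 mm socket block (x = 0 to 50, y = 179 to 229 mm). Origin on the inner face at bench height, z up. The end stop (72 x 30 mm, 30 high, knob on top) sticks out from it along -x; its face, facing +y, is set anywhere from y = 0 to 20 mm.
- feeler (a joint): sprung steel pin, 10 mm thick, in the face of the end stop, 23 mm from the fence and 18 mm above the bench. 0: sticks out 8 mm; 0.008: pushed in flush with the face, the block touching the stop. Very weak spring (0.2 N). Where the end stop itself is set is not given: see or feel it.
- socket_mouth (a point): centre of the square hole in the socket block, at its top (30 mm above the bench); x = 25, y = 204 mm in the fence's frame. Hole 28.5 mm square, sides along the fence's x and y, slightly chamfered, open down to the bench top (30 mm deep).
- beech_block: plain dark-brown beech block, 46 mm wide (its x), 165 mm long (its y), 44 mm high, about 0.25 kg, loose, flat on the bench. Origin: centre of its underside. Home, its long axis lies along the fence, either end first, with its centre at x = -23 mm and y = 82.5 to 102.5 mm (by the setting of the end stop) in the fence's frame.
- locking_key: pale wooden upside-down U, 90 mm long (its x), 30 wide (y), 92 high, 0.16 kg, stands upright on its legs. Origin: foot level, centre. Top bar z = 60 to 92 mm: grip it across its 30 mm. At +x the square shank (26 x 26 mm, centre x = +30), at -x the broad leg (x = -45 to -5, 30 wide). Plugged in: feet on the bench, its x along the fence's x, 4 to 24 mm clear of the block.
- key_shank (a point): centre of the foot of the key's square shank, 30 mm along +x of the key from its origin
- carved_owl: carved wooden owl, 44 x 54 x 83 mm high, standing loose on the bench as a bystander; origin: centre of its underside

How it is judged:
On the way:
1. the block lies snug along the fence and right up against the end stop (value of joint feeler above 0.006 m and x of beech_block in the frame of fence above -0.025 m and angle between the y axis of beech_block and the y axis of fence, either way round below 0.025 rad), for 0.2 s.
At the end, for the whole second after the job is handed in: Block flat, within 2 mm of fence and end stop (feeler in at least 6 mm), square within 0.025 rad; key's shank fully down in the socket (foot within 5 mm of bench and of the hole's axis, upright within 0.06 rad), broad leg on the block's side of the fence; both at rest (all of step 1 and height (world z) of beech_block below 0.004 m and linear speed of each of beech_block, locking_key below 0.01 m/s and horizontal distance between key_shank and socket_mouth below 0.005 m and height (world z) of key_shank below 0.005 m and angle between locking_key's own z axis and vertical below 0.06 rad and x of locking_key in the frame of fence below 0.005 m and angle between the x axis of locking_key and the x axis of fence, either way round below 0.15 rad); the robot touches nothing.
It fails at once if the block is lifted or tipped instead of slid (height (world z) of beech_block above 0.012 m or angle between beech_block's own z axis and vertical above 0.2 rad).
It fails at once if the block is pushed or squeezed with more than 60 N (contact force between beech_block and the fingers above 60 N).
It fails at once if the owl is knocked over or shifted by more than 20 mm (distance of carved_owl from where it was at the start of the episode above 0.02 m or angle between carved_owl's own z axis and vertical above 0.3 rad).
It also fails if it takes over 67 s, if anything falls off the work surface, if the arm or the gripper's body presses on something with over 40 N, if the wrist force passes 120 N, or if a joint passes its speed limit or range.

ROBOT

A 6-joint arm with a two-finger parallel gripper is mounted at the origin on the work surface; the furniture and walls round the work are solid. World frame = base frame: x ahead of the robot, y to its left, z up, the work surface at z = 0. Lengths are in m, angles in rad, forces in N, time in s.
With the tool pointing down it reaches from about 0.25 to 0.725 m from the base axis. Payload 4 kg.
Tool frame: the origin (TCP) lies at the very end of the fingers, on their centre line; the grasp point (between the pads) lies 19 mm behind it; z points along the fingers, y is the line along which they close (so a half turn about z gives the same grasp; the last joint's range is limited). The gripper opens to 85 mm and grips with 20 to 120 N. Pads are 22 mm wide; open, the fingers measure 114 mm over their backs; the gripper's body (76 mm by 85 mm) begins 54 mm behind the grasp point. The pads swing forward as they close: fully open they stand 13 mm farther back than shut.
Start: joints at [1.165, 0.241, 0.005, 1.335, 0, 1.571], TCP at [0.197, 0.459, 0.231] pointing down, gripper open.
Joint ranges: [-2.72, 2.72], [-1.05, 1.87], [-1.09, 1.28], [-1.99, 2.15], [-1.42, 1.44], [-3.14, 3.14]. Speed limits (rad/s): [2.79, 2.79, 3.14, 3.14, 3.14, 3.14].

INTERFACE

Orientations are given as a unit quaternion [x, y, z, w].
In Python, from workcell import monitor, viewer, job gives the robot as it stands.
- The arm moves only by the tool arm_command, never from a script. Its argument "increments" is a list of rows, each an object of numbers: "dx", "dy", "dz": the shift along the tool's x, y, z in cm; "wx", "wy", "wz": the turn, a rotation vector about the tool's x, y, z in rad; "grip": the finger opening in cm, from 0 to 8.54. In form: [{"dx": .., "dy": .., "dz": .., "wx": .., "wy": .., "wz": .., "grip": ..}, ...]. A call has 1 to 10 rows; each row is the pose to reach, as a shift and turn from the pose commanded when the call began, along the tool's axes at that moment; what a row does not reach only later rows make up. A row lasts 1/10 s, in which the tool goes at most 50 mm and 8.59 degrees, less where a joint would pass 70% of its speed; a pose out of reach is approached as far as the arm can. A call with a gripper value outside its range is refused whole. The fingers move at their own pace and stop on an object; the grip force is fixed at half the most. Time passes only in rows, so rows that repeat a pose let the fingers close. It gives the time, the measured TCP pose, the force, the opening and the grip force at its end, in the units of the state.
- monitor.get_obs(): the state, without advancing time (a new reading comes with each control period).
- viewer.camera(name): name is "scene" or "top"; returns (picture, depth): 480x640x3 uint8, red, green, blue; 480x640 float32, m along the optical axis (not along the pixel's ray), 0 where there is no reading.
- viewer.get_calibration(name): a dict with "fovy" (degrees; the focal length in pixels is half the picture's height over the tangent of half this angle, whatever the lens; pixels are square), "cx", "cy" (the principal point, pixels), "dist_coeffs" ([k1, k2, p1, p2, k3] as OpenCV has them; the pictures are not rectified), "view" (4x4, takes a point from world to camera coordinates). Camera axes: x right, y up, looking along -z (the intrinsics and any distortion apply to the point x, -y, -z); pixel columns grow to the right and rows downward; lengths in m; the calibration is good to about 2 mm. A picture is of the moment at which its call begins. get_calibration takes no time and is no camera call.
- job.job_done(): hands the job in; it is judged then, once.
The state is a dict: "clock": time; "joint_pos": joint angles; "joint_vel": joint speeds; "tau": joint torques, N m; "eef_pos": TCP position; "tool_rot": TCP orientation; "ft_force": force on the tool from outside, world axes, zero at the start; "ft_torque": the same for the moment, N m; "grip_width": finger opening in m; "grasp_force": force on a finger pad.
Only numpy, scipy, OpenCV 4.12 (cv2) and the standard library are available. Lean on these libraries where they do the work, as an engineer would, in place of code of your own. Each camera call takes 0.05 s, during which the arm holds its last target. There are 200 camera calls.

## Working session

There is one attempt and no reset: what is moved stays moved. The work goes in short steps, Python scripts to look and compute and a tool call to move; the robot and the scene stay as the last step left them, time stands still between calls to the robot, and variables do not carry over. Pictures are saved under pics/ and viewed, at most 10 in all, crops included, and the job is handed in when it is done.

Besides the shell and the picture viewer there is one more tool, called after ">>>" as name([rows], argument=value, ...), one row to a line, values as JSON. arm_command: Moves the arm, as the interface text tells. Its arguments: {"type":"object","properties":{"increments":{"type":"array","items":{"type":"object","properties":{"dx":{"type":"number"},"dy":{"type":"number"},"dz":{"type":"number"},"wx":{"type":"number"},"wy":{"type":"number"},"wz":{"type":"number"},"grip":{"type":"number"}}}}},"required":["increments"]}

```bash
mkdir -p pics; cat > h.py <<'E'
import numpy as np, cv2
from workcell import monitor, viewer, job
def shot(name):
    im,d=viewer.camera(name); c=viewer.get_calibration(name); np.savez('/tmp/'+name,im=im,d=d); return im,d,c
def K(c):
    f=240/np.tan(np.radians(c['fovy'])/2); return np.array([[f,0,c['cx']],[0,f,c['cy']],[0,0,1.]])
def rays(c,uv):
    n=cv2.undistortPoints(np.array(uv,float).reshape(-1,1,2),K(c),np.array(c['dist_coeffs'],float)).reshape(-1,2)
    V=np.array(c['view']).reshape(4,4);R=V[:3,:3];o=-R.T@V[:3,3]
    return o,(np.c_[n[:,0],-n[:,1],-np.ones(len(n))])@R
def atz(c,uv,z):
    o,r=rays(c,uv); return o+r*((z-o[2])/r[:,2])[:,None]
def cloud(c,d):
    v,u=np.mgrid[:480,:640]; o,r=rays(c,np.c_[u.ravel(),v.ravel()]); return (o+r*d.ravel()[:,None]).reshape(480,640,3)
E
python3 - <<'E'
from h import *
for n in ('top','scene'):
    im,d,c=shot(n); cv2.imwrite(f'pics/{n}0.png',im[:,:,::-1]); V=np.array(c['view']);print(n,c['fovy'],c['cx'],c['cy'],c['dist_coeffs'],-V[:3,:3].T@V[:3,3])
o=monitor.get_obs();print(o)
E
```

```text
top 42.19227920188762 319.1728287201057 243.34386696927055 [-0.04647047  0.          0.          0.          0.        ] [ 0.41146134 -0.00306709  1.43904321]
scene 45.80153813208422 323.6055292531259 236.44644440902385 [-0.18398224  0.          0.          0.          0.        ] [-0.6177041  -0.72791848  0.68241852]
{'clock': 0.1, 'joint_pos': array([1.16503270e+00, 2.41369806e-01, 3.85907895e-03, 1.33518084e+00,
       1.73245119e-05, 1.57079396e+00]), 'joint_vel': array([ 0.00090543, -0.00297044,  0.00448771, -0.0010358 ,  0.00134882,
        0.00154245]), 'tau': array([ 3.71510669e-04, -3.73137510e+01,  2.53009951e+01,  1.08607707e-02,
        5.06574895e-05,  4.02016724e-06]), 'eef_pos': array([0.19713507, 0.45888978, 0.23048595]), 'tool_rot': array([ 2.01491630e-01,  9.79489778e-01, -9.26438025e-04, -1.99424226e-04]), 'ft_force': array([ 0.28516253,  0.70777078, -0.69047446]), 'ft_torque': array([-0.01488037,  0.03356906, -0.01877292]), 'grasp_force': 0.0, 'grip_width': 0.08523608769841404}
```

View pics/top0.png

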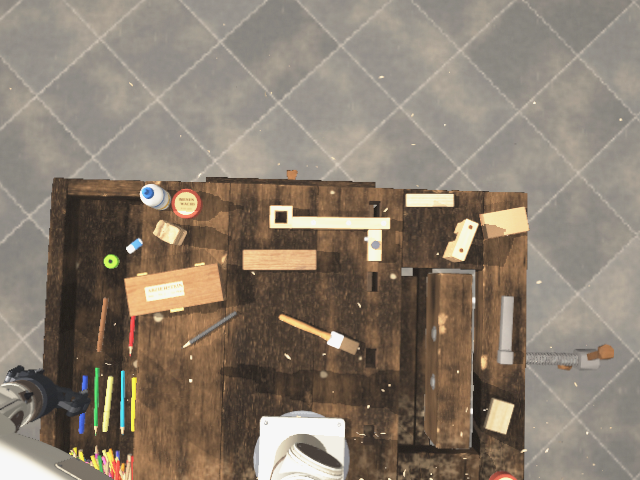

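View pics/scene0.png

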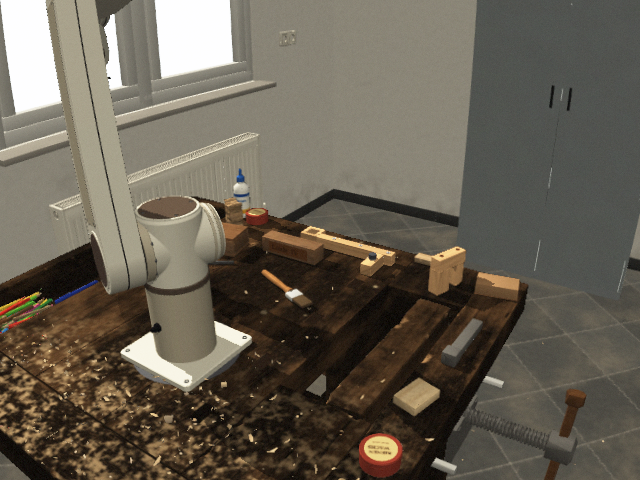

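The top view has world x up and y left. The fence runs from its socket at (281,216) to (390,223), with the end stop at (374,245). The block is at (280,260), the key at (462,240) and the owl at (170,232).

```bash
python3 - <<'E'
from h import *
z=np.load('/tmp/top.npz'); im,d=z['im'],z['d']; c=viewer.get_calibration('top')
cr=im[185:285,230:490]; cv2.imwrite('pics/c1.png',cv2.resize(cr,None,fx=3,fy=3,interpolation=cv2.INTER_CUBIC)[:,:,::-1])
P=cloud(c,d)
def rect(name,u0,u1,v0,v1,lo,hi):
    m=np.zeros((480,640),np.uint8); s=P[v0:v1,u0:u1,2]; m[v0:v1,u0:u1]=(s>lo)&(s<hi)
    n,l,st,_=cv2.connectedComponentsWithStats(m); k=1+np.argmax(st[1:,4]); q=P[l==k]
    r=cv2.minAreaRect((q[:,:2]*1000).astype(np.float32)); print(name,len(q),'z',np.median(q[:,2]),r)
rect('block',235,325,240,280,.03,.06)
rect('bench?',235,325,275,300,-.05,.02)
rect('fence bar',298,385,205,232,.02,.05)
rect('fence all',262,395,200,265,.02,.035)
rect('socket',262,292,200,230,.02,.05)
rect('stop',364,385,233,265,.02,.05)
rect('key',430,485,210,270,.07,.12)
rect('owl',150,190,215,250,.02,.12)
E
```

```text
block 1473 z 0.04358721432386381 ((453.00048828125, 61.78369903564453), (43.05564498901367, 164.3932647705078), 1.676474690437317)
bench? 2230 z -0.0004153798944234177 ((390.3892822265625, 61.55946731567383), (56.08160400390625, 205.8652801513672), 1.6644423007965088)
fence bar 1033 z 0.029567976278864982 ((539.601806640625, -75.47095489501953), (197.62530517578125, 31.292560577392578), 89.79531860351562)
fence all 1770 z 0.02931711367038614 ((517.298583984375, -46.578155517578125), (277.66925048828125, 100.92687225341797), 84.85563659667969)
socket 329 z 0.029409667019208108 ((550.3541259765625, 63.23872375488281), (50.24126052856445, 48.379066467285156), 1.6512904167175293)
stop 392 z 0.03029315061691973 ((489.25762939453125, -149.7169952392578), (62.08121109008789, 36.487735748291016), 1.374629259109497)
key 640 z 0.09077178066135771 ((507.05908203125, -342.82183837890625), (32.171180725097656, 91.73939514160156), 70.1877670288086)
owl 513 z 0.07641721083026387 ((505.63433837890625, 308.9161071777344), (53.599308013916016, 44.17692184448242), 68.80198669433594)
```

View pics/c1.png

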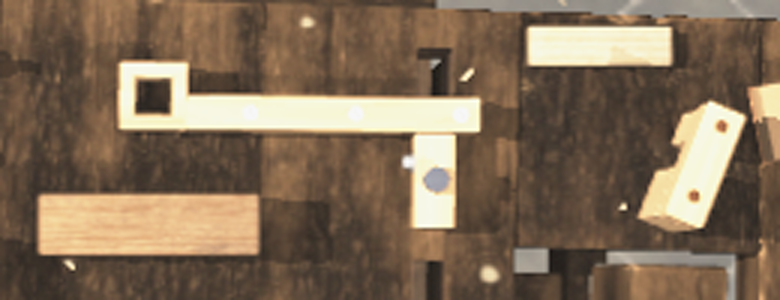

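```bash
cat >> h.py <<'E'
def hedge(g,us,v0,v1,sgn):
    "sub-pixel horizontal-ish edge per column (max |gradient|, sgn=+1 dark->bright going down)"
    out=[]
    for u in us:
        s=np.diff(g[v0:v1,u].astype(float))*sgn; k=int(s.argmax())
        if 0<k<len(s)-1:
            a,b,e=s[k-1:k+2]; out.append((u,v0+k+.5+.5*(a-e)/(a-2*b+e)))
    return np.array(out)
def vedge(g,vs,u0,u1,sgn):
    return hedge(g.T,vs,u0,u1,sgn)[:,::-1]
def line(p):
    vx,vy,x,y=cv2.fitLine((p[:,:2]*1000).astype(np.float32),cv2.DIST_HUBER,0,.01,.01).ravel(); return x,y,np.degrees(np.arctan2(vy,vx))
E
python3 - <<'E'
from h import *
z=np.load('/tmp/top.npz'); im,d=z['im'],z['d']; c=viewer.get_calibration('top'); g=cv2.cvtColor(im,cv2.COLOR_RGB2GRAY)
def pr(n,e,z): p=atz(c,e,z); print(n,len(e),np.round(line(p),2),'med',np.round(np.median(p,0)*1000,1))
pr('fence outer',hedge(g,range(300,366),210,224,1),.03)
pr('fence inner',hedge(g,range(300,362),223,236,-1),.03)
pr('sock top',hedge(g,range(273,290),200,211,1),.03)
pr('sock left',vedge(g,range(208,227),263,274,1),.03)
pr('hole top',hedge(g,range(278,285),207,215,-1),.03)
pr('hole bot',hedge(g,range(278,285),218,227,1),.03)
pr('hole left',vedge(g,range(214,221),270,280,-1),.03)
pr('hole right',vedge(g,range(214,221),282,291,1),.03)
pr('fence right',vedge(g,range(220,227),385,396,-1),.03)
pr('stop left',vedge(g,range(246,260),362,373,1),.03)
pr('stop right',vedge(g,range(233,258),376,388,-1),.03)
pr('stop bot',hedge(g,range(370,380),255,268,-1),.03)
pr('block far',hedge(g,range(250,312),243,256,1),.044)
pr('block near',hedge(g,range(250,312),263,277,-1),.044)
pr('block left',vedge(g,range(253,268),238,248,1),.044)
pr('block right',vedge(g,range(253,268),310,322,-1),.044)
P=cloud(c,d); m=np.zeros((480,640),bool); m[210:270,430:485]=1
q=P[m&(P[:,:,2]>.01)&(P[:,:,2]<.055)]; q=q[np.hypot(q[:,0]-.507,q[:,1]+.343)<.07]
a=np.radians(-19.8); X=(q[:,:2]-[.507,-.343])@np.array([np.cos(a),np.sin(a)]); print('low pts along key x',np.histogram(X*1000,range(-60,70,10)))
E
```

```text
fence outer 66 [554.75 -56.55 -89.14] med [554.8 -55.2  30. ]
fence inner 62 [527.85 -48.65 -89.4 ] med [528.  -51.4  30. ]
sock top 17 [577.26  64.79  89.47] med [577.2  62.7  30. ]
sock left 19 [5.5205e+02 8.9120e+01 2.3000e-01] med [549.1  89.1  30. ]
hole top 7 [564.25  62.32 -86.29] med [564.2  62.3  30. ]
hole bot 7 [537.42  61.44 -89.05] med [537.4  61.4  30. ]
hole left 7 [549.47  76.06  -1.43] med [549.5  76.   30. ]
hole right 7 [550.28  49.42   0.83] med [550.3  49.4  30. ]
fence right 7 [ 543.79 -185.75    1.31] med [ 543.8 -185.8   30. ]
stop left 14 [ 4.7497e+02 -1.3513e+02  7.0000e-02] med [ 475.  -135.1   30. ]
stop right 25 [ 492.8  -168.26    1.02] med [ 493.  -168.3   30. ]
stop bot 10 [ 457.42 -153.29  -88.54] med [ 457.4 -153.3   30. ]
block far 62 [475.6   61.07 -88.3 ] med [475.7  60.   44. ]
block near 62 [430.56  61.18 -88.34] med [430.6  58.5  44. ]
block left 15 [450.16 144.61   1.86] med [449.3 144.6  44. ]
block right 15 [455.25 -19.83   3.04] med [454.1 -19.9  44. ]
low pts along key x (array([ 0, 33, 19, 15, 15,  6,  0,  9, 17, 16,  6,  0]), array([-60, -50, -40, -30, -20, -10,   0,  10,  20,  30,  40,  50,  60]))
```

>>> arm_command([
  {"dz": 0,"wz": -0.1,"grip": 7},
  {"wz": -0.25,"grip": 7},
  {"wz": -0.4,"grip": 7},
  {"wz": -0.435,"grip": 7},
])

```text
validation failed for argument at $.in...
```

>>> arm_command([
  {"dx": -33.9,"dy": -28.7,"dz": 0.0,"wx": 0.0,"wy": 0.0,"wz": -0.42,"grip": 7.0},
  {"dx": -33.9,"dy": -28.7,"dz": 0.0,"wx": 0.0,"wy": 0.0,"wz": -0.42,"grip": 7.0},
  {"dx": -33.9,"dy": -28.7,"dz": 0.0,"wx": 0.0,"wy": 0.0,"wz": -0.42,"grip": 7.0},
  {"dx": -33.9,"dy": -28.7,"dz": 0.0,"wx": 0.0,"wy": 0.0,"wz": -0.42,"grip": 7.0},
  {"dx": -33.9,"dy": -28.7,"dz": 0.0,"wx": 0.0,"wy": 0.0,"wz": -0.42,"grip": 7.0},
  {"dx": -33.9,"dy": -28.7,"dz": 0.0,"wx": 0.0,"wy": 0.0,"wz": -0.42,"grip": 7.0},
  {"dx": -33.9,"dy": -28.7,"dz": 0.0,"wx": 0.0,"wy": 0.0,"wz": -0.42,"grip": 7.0},
  {"dx": -33.9,"dy": -28.7,"dz": 0.0,"wx": 0.0,"wy": 0.0,"wz": -0.42,"grip": 7.0},
  {"dx": -33.9,"dy": -28.7,"dz": 0.0,"wx": 0.0,"wy": 0.0,"wz": -0.42,"grip": 7.0},
  {"dx": -33.9,"dy": -28.7,"dz": 0.0,"wx": 0.0,"wy": 0.0,"wz": -0.42,"grip": 7.0},
])

```text
clock: 1.1
eef_pos: [0.3971, 0.0574, 0.231]
tool_rot: [-0.003, 1.0, -0.001, 0.0]
ft_force: [0.2, 1.4, -0.1]
grip_width: 0.0702
grasp_force: 0.0
```

>>> arm_command([
  {"dz": 22.1,"dy": 0.3,"wz": -0.007,"grip": 7.0},
  {"dz": 22.1,"dy": 0.3,"wz": -0.007,"grip": 7.0},
  {"dz": 22.1,"dy": 0.3,"wz": -0.007,"grip": 7.0},
  {"dz": 22.1,"dy": 0.3,"wz": -0.007,"grip": 7.0},
  {"dz": 22.1,"dy": 0.3,"wz": -0.007,"grip": 7.0},
  {"dz": 22.1,"dy": 0.3,"wz": -0.007,"grip": 7.0},
])

```text
validation failed for argument at $.in...
```

>>> arm_command([
  {"dx": -1.0,"grip": 7.0},
  {"dx": -1.7,"grip": 7.0},
  {"dx": -2.2,"grip": 7.0},
  {"dx": -2.7,"grip": 7.0},
  {"dx": -3.3,"grip": 7.0},
  {"dx": -4.0,"grip": 7.0},
  {"dx": -4.7,"grip": 7.0},
  {"dx": -5.4,"grip": 7.0},
  {"dx": -6.1,"grip": 7.0},
  {"dx": -6.6,"grip": 7.0},
])

```text
validation failed for argument at $.in...
```

>>> arm_command([
  {"dx": 0.0,"dy": 0.3,"dz": 22.1,"wx": 0.0,"wy": 0.0,"wz": -0.007,"grip": 7.0},
  {"dx": 0.0,"dy": 0.3,"dz": 22.1,"wx": 0.0,"wy": 0.0,"wz": -0.007,"grip": 7.0},
  {"dx": 0.0,"dy": 0.3,"dz": 22.1,"wx": 0.0,"wy": 0.0,"wz": -0.007,"grip": 7.0},
  {"dx": 0.0,"dy": 0.3,"dz": 22.1,"wx": 0.0,"wy": 0.0,"wz": -0.007,"grip": 7.0},
  {"dx": 0.0,"dy": 0.3,"dz": 22.1,"wx": 0.0,"wy": 0.0,"wz": -0.007,"grip": 7.0},
  {"dx": 0.0,"dy": 0.3,"dz": 22.1,"wx": 0.0,"wy": 0.0,"wz": -0.007,"grip": 7.0},
])

```text
clock: 1.7
eef_pos: [0.3914, 0.0649, 0.0072]
tool_rot: [-0.011, 1.0, -0.001, -0.004]
ft_force: [-0.2, 0.2, -0.5]
grip_width: 0.0698
grasp_force: 0.0
```

>>> arm_command([
  {"dx": -1.0,"dy": 0.0,"dz": 0.0,"wx": 0.0,"wy": 0.0,"wz": 0.0,"grip": 7.0},
  {"dx": -1.7,"dy": 0.0,"dz": 0.0,"wx": 0.0,"wy": 0.0,"wz": 0.0,"grip": 7.0},
  {"dx": -2.2,"dy": 0.0,"dz": 0.0,"wx": 0.0,"wy": 0.0,"wz": 0.0,"grip": 7.0},
  {"dx": -2.7,"dy": 0.0,"dz": 0.0,"wx": 0.0,"wy": 0.0,"wz": 0.0,"grip": 7.0},
  {"dx": -3.3,"dy": 0.0,"dz": 0.0,"wx": 0.0,"wy": 0.0,"wz": 0.0,"grip": 7.0},
  {"dx": -4.0,"dy": 0.0,"dz": 0.0,"wx": 0.0,"wy": 0.0,"wz": 0.0,"grip": 7.0},
  {"dx": -4.7,"dy": 0.0,"dz": 0.0,"wx": 0.0,"wy": 0.0,"wz": 0.0,"grip": 7.0},
  {"dx": -5.4,"dy": 0.0,"dz": 0.0,"wx": 0.0,"wy": 0.0,"wz": 0.0,"grip": 7.0},
  {"dx": -6.1,"dy": 0.0,"dz": 0.0,"wx": 0.0,"wy": 0.0,"wz": 0.0,"grip": 7.0},
  {"dx": -6.5,"dy": 0.0,"dz": 0.0,"wx": 0.0,"wy": 0.0,"wz": 0.0,"grip": 7.0},
])

```text
clock: 2.7
eef_pos: [0.4618, 0.0663, 0.0103]
tool_rot: [-0.011, 1.0, 0.0, 0.001]
ft_force: [-2.4, -0.0, 2.3]
grip_width: 0.0698
grasp_force: 1.4
```

>>> arm_command([
  {"dx": -0.5,"dy": 0.0,"dz": 0.0,"wx": 0.0,"wy": 0.0,"wz": 0.0,"grip": 7.0},
  {"dx": -0.6,"dy": 0.0,"dz": 0.0,"wx": 0.0,"wy": 0.0,"wz": 0.0,"grip": 7.0},
  {"dx": 1.5,"dy": 0.0,"dz": 0.0,"wx": 0.0,"wy": 0.0,"wz": 0.0,"grip": 7.0},
  {"dx": 2.0,"dy": 0.0,"dz": -4.5,"wx": 0.0,"wy": 0.0,"wz": 0.0,"grip": 4.0},
  {"dx": 2.0,"dy": 0.0,"dz": -9.0,"wx": 0.0,"wy": 0.0,"wz": 0.14,"grip": 1.0},
  {"dx": -3.7,"dy": 11.4,"dz": -9.0,"wx": 0.0,"wy": 0.0,"wz": 1.579,"grip": 1.0},
  {"dx": -3.7,"dy": 11.4,"dz": -9.0,"wx": 0.0,"wy": 0.0,"wz": 1.579,"grip": 1.0},
  {"dx": -3.7,"dy": 11.4,"dz": -9.0,"wx": 0.0,"wy": 0.0,"wz": 1.579,"grip": 1.0},
  {"dx": -3.7,"dy": 11.4,"dz": -9.0,"wx": 0.0,"wy": 0.0,"wz": 1.579,"grip": 1.0},
  {"dx": -3.7,"dy": 11.4,"dz": -9.0,"wx": 0.0,"wy": 0.0,"wz": 1.579,"grip": 1.0},
])

```text
clock: 3.7
eef_pos: [0.4964, 0.1826, 0.1004]
tool_rot: [0.415, 0.91, 0.001, 0.001]
ft_force: [0.4, -0.3, -1.0]
grip_width: 0.01
grasp_force: 0.0
```

>>> arm_command([
  {"dx": 0.0,"dy": 0.0,"dz": 0.0,"wx": 0.0,"wy": 0.0,"wz": 0.702,"grip": 1.0},
  {"dx": 0.0,"dy": 0.0,"dz": 0.0,"wx": 0.0,"wy": 0.0,"wz": 0.702,"grip": 1.0},
  {"dx": 0.0,"dy": 0.0,"dz": 0.0,"wx": 0.0,"wy": 0.0,"wz": 0.702,"grip": 1.0},
  {"dx": 0.0,"dy": 0.0,"dz": 3.0,"wx": 0.0,"wy": 0.0,"wz": 0.702,"grip": 1.0},
  {"dx": 0.0,"dy": 0.0,"dz": 6.0,"wx": 0.0,"wy": 0.0,"wz": 0.702,"grip": 1.0},
  {"dx": 0.0,"dy": 0.0,"dz": 8.8,"wx": 0.0,"wy": 0.0,"wz": 0.702,"grip": 1.0},
  {"dx": 0.0,"dy": 0.0,"dz": 8.8,"wx": 0.0,"wy": 0.0,"wz": 0.702,"grip": 1.0},
])

```text
clock: 4.4
eef_pos: [0.4925, 0.18, 0.0089]
tool_rot: [0.701, 0.713, -0.003, -0.001]
ft_force: [-0.2, 0.4, 0.2]
grip_width: 0.01
grasp_force: 0.0
```

```bash
python3 - <<'E'
from h import *
im,d,c=shot('top'); g=cv2.cvtColor(im,cv2.COLOR_RGB2GRAY)
cr=im[185:285,210:410]; cv2.imwrite('pics/c2.png',cv2.resize(cr,None,fx=4,fy=4,interpolation=cv2.INTER_CUBIC)[:,:,::-1])
print(monitor.get_obs()['eef_pos'],monitor.get_obs()['tool_rot'])
E
```

```text
[0.49395818 0.18056181 0.01094559] [ 7.01280382e-01  7.12883585e-01 -1.53802818e-03 -6.73384671e-04]
```

View pics/c2.png

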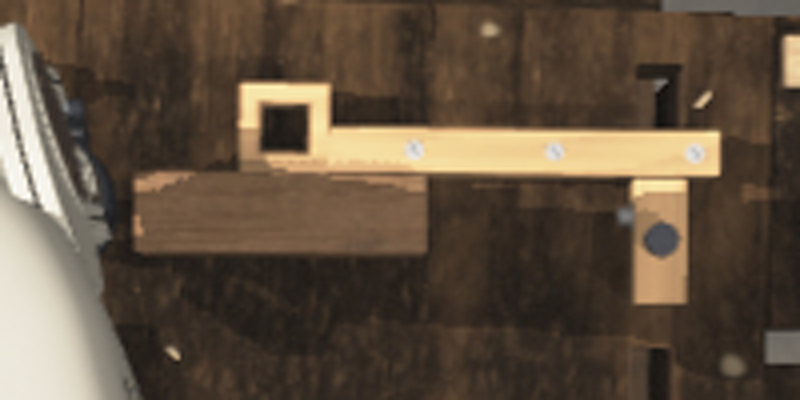

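>>> arm_command([
  {"dx": -1.8,"dy": 0.0,"dz": 0.0,"wx": 0.0,"wy": 0.0,"wz": 0.0,"grip": 1.0},
  {"dx": -2.4,"dy": 0.0,"dz": 0.0,"wx": 0.0,"wy": 0.0,"wz": 0.0,"grip": 1.0},
  {"dx": -3.0,"dy": 0.0,"dz": 0.0,"wx": 0.0,"wy": 0.0,"wz": 0.0,"grip": 1.0},
  {"dx": -4.0,"dy": 0.0,"dz": 0.0,"wx": 0.0,"wy": 0.0,"wz": 0.0,"grip": 1.0},
  {"dx": -5.0,"dy": 0.0,"dz": 0.0,"wx": 0.0,"wy": 0.0,"wz": 0.0,"grip": 1.0},
  {"dx": -6.0,"dy": 0.0,"dz": 0.0,"wx": 0.0,"wy": 0.0,"wz": 0.0,"grip": 1.0},
  {"dx": -7.0,"dy": 0.0,"dz": 0.0,"wx": 0.0,"wy": 0.0,"wz": 0.0,"grip": 1.0},
  {"dx": -8.0,"dy": 0.0,"dz": 0.0,"wx": 0.0,"wy": 0.0,"wz": 0.0,"grip": 1.0},
  {"dx": -9.0,"dy": 0.0,"dz": 0.0,"wx": 0.0,"wy": 0.0,"wz": 0.0,"grip": 1.0},
  {"dx": -10.0,"dy": 0.0,"dz": 0.0,"wx": 0.0,"wy": 0.0,"wz": 0.0,"grip": 1.0},
])

```text
clock: 5.45
eef_pos: [0.4965, 0.0801, 0.0122]
tool_rot: [0.701, 0.713, -0.0, -0.0]
ft_force: [-0.1, 3.6, 3.4]
grip_width: 0.0103
grasp_force: 1.6
```

>>> arm_command([
  {"dx": -0.6,"dy": 0.0,"dz": 0.0,"wx": 0.0,"wy": 0.0,"wz": 0.0,"grip": 1.0},
  {"dx": -1.2,"dy": 0.0,"dz": 0.0,"wx": 0.0,"wy": 0.0,"wz": 0.0,"grip": 1.0},
  {"dx": -1.8,"dy": 0.0,"dz": 0.0,"wx": 0.0,"wy": 0.0,"wz": 0.0,"grip": 1.0},
  {"dx": -2.4,"dy": 0.0,"dz": 0.0,"wx": 0.0,"wy": 0.0,"wz": 0.0,"grip": 1.0},
  {"dx": -2.8,"dy": 0.0,"dz": 0.0,"wx": 0.0,"wy": 0.0,"wz": 0.0,"grip": 1.0},
])

```text
clock: 5.95
eef_pos: [0.497, 0.0525, 0.0122]
tool_rot: [0.701, 0.713, -0.0, -0.0]
ft_force: [0.4, 2.6, 1.6]
grip_width: 0.0098
grasp_force: 1.3
```

```bash
python3 - <<'E'
from h import *
im,d,c=shot('top')
cr=im[185:285,210:410]; cv2.imwrite('pics/c3.png',cv2.resize(cr,None,fx=4,fy=4,interpolation=cv2.INTER_CUBIC)[:,:,::-1])
o=monitor.get_obs();print(o['eef_pos'],o['ft_force'])
E
```

```text
[0.496939   0.05191127 0.01215042] [0.22022545 0.53559935 0.47028676]
```

View pics/c3.png

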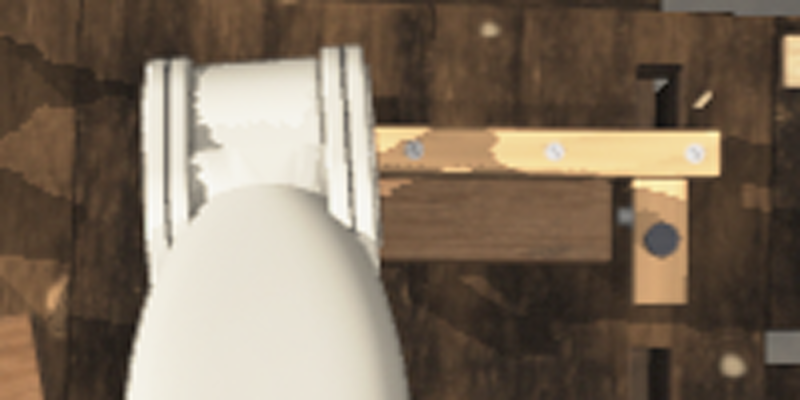

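>>> arm_command([
  {"dx": -0.2,"dy": 0.0,"dz": 0.0,"wx": 0.0,"wy": 0.0,"wz": 0.0,"grip": 1.0},
  {"dx": -0.4,"dy": 0.0,"dz": 0.0,"wx": 0.0,"wy": 0.0,"wz": 0.0,"grip": 1.0},
  {"dx": -0.6,"dy": 0.0,"dz": 0.0,"wx": 0.0,"wy": 0.0,"wz": 0.0,"grip": 1.0},
  {"dx": -0.7,"dy": 0.0,"dz": 0.0,"wx": 0.0,"wy": 0.0,"wz": 0.0,"grip": 1.0},
  {"dx": -0.8,"dy": 0.0,"dz": 0.0,"wx": 0.0,"wy": 0.0,"wz": 0.0,"grip": 1.0},
])

```text
clock: 6.5
eef_pos: [0.4971, 0.0449, 0.0121]
tool_rot: [0.701, 0.713, -0.0, -0.0]
ft_force: [0.2, 1.4, -0.3]
grip_width: 0.0096
grasp_force: 0.9
```

>>> arm_command([
  {"dx": -0.1,"dy": 0.0,"dz": 0.0,"wx": 0.0,"wy": 0.0,"wz": 0.0,"grip": 1.0},
  {"dx": -0.15,"dy": 0.0,"dz": 0.0,"wx": 0.0,"wy": 0.0,"wz": 0.0,"grip": 1.0},
  {"dx": -0.2,"dy": 0.0,"dz": 0.0,"wx": 0.0,"wy": 0.0,"wz": 0.0,"grip": 1.0},
])

```text
clock: 6.8
eef_pos: [0.4971, 0.0429, 0.0121]
tool_rot: [0.701, 0.713, -0.0, -0.0]
ft_force: [-0.2, 1.4, -0.6]
grip_width: 0.0096
grasp_force: 0.7
```

>>> arm_command([
  {"dx": -0.05,"dy": 0.0,"dz": 0.0,"wx": 0.0,"wy": 0.0,"wz": 0.0,"grip": 1.0},
  {"dx": -0.1,"dy": 0.0,"dz": 0.0,"wx": 0.0,"wy": 0.0,"wz": 0.0,"grip": 1.0},
])

```text
clock: 7.0
eef_pos: [0.4972, 0.042, 0.0122]
tool_rot: [0.701, 0.713, -0.0, -0.0]
ft_force: [0.4, 0.9, -1.1]
grip_width: 0.0095
grasp_force: 0.7
```

>>> arm_command([
  {"dx": -0.05,"dy": 0.0,"dz": 0.0,"wx": 0.0,"wy": 0.0,"wz": 0.0,"grip": 1.0},
  {"dx": -0.1,"dy": 0.0,"dz": 0.0,"wx": 0.0,"wy": 0.0,"wz": 0.0,"grip": 1.0},
])

```text
clock: 7.2
eef_pos: [0.4973, 0.041, 0.0123]
tool_rot: [0.701, 0.713, -0.0, -0.0]
ft_force: [-0.3, 1.3, -1.4]
grip_width: 0.0098
grasp_force: 0.7
```

>>> arm_command([
  {"dx": -0.05,"dy": 0.0,"dz": 0.0,"wx": 0.0,"wy": 0.0,"wz": 0.0,"grip": 1.0},
  {"dx": -0.1,"dy": 0.0,"dz": 0.0,"wx": 0.0,"wy": 0.0,"wz": 0.0,"grip": 1.0},
])

```text
clock: 7.4
eef_pos: [0.4973, 0.04, 0.0123]
tool_rot: [0.701, 0.713, -0.0, -0.0]
ft_force: [-0.3, 1.4, -1.1]
grip_width: 0.0102
grasp_force: 0.7
```

>>> arm_command([
  {"dx": -0.05,"dy": 0.0,"dz": 0.0,"wx": 0.0,"wy": 0.0,"wz": 0.0,"grip": 1.0},
  {"dx": -0.1,"dy": 0.0,"dz": 0.0,"wx": 0.0,"wy": 0.0,"wz": 0.0,"grip": 1.0},
])

```text
clock: 7.6
eef_pos: [0.4974, 0.039, 0.0123]
tool_rot: [0.701, 0.713, 0.0, 0.0]
ft_force: [0.5, 0.0, -1.5]
grip_width: 0.0099
grasp_force: 0.7
```

>>> arm_command([
  {"dx": -0.05,"dy": 0.0,"dz": 0.0,"wx": 0.0,"wy": 0.0,"wz": 0.0,"grip": 1.0},
  {"dx": -0.1,"dy": 0.0,"dz": 0.0,"wx": 0.0,"wy": 0.0,"wz": 0.0,"grip": 1.0},
])

```text
clock: 7.8
eef_pos: [0.4974, 0.0386, 0.0123]
tool_rot: [0.701, 0.713, 0.0, -0.001]
ft_force: [-0.5, 4.2, -1.0]
grip_width: 0.0098
grasp_force: 2.2
```

>>> arm_command([
  {"dx": -0.05,"dy": 0.0,"dz": 0.0,"wx": 0.0,"wy": 0.0,"wz": 0.0,"grip": 1.0},
  {"dx": -0.1,"dy": 0.0,"dz": 0.0,"wx": 0.0,"wy": 0.0,"wz": 0.0,"grip": 1.0},
])

```text
clock: 8.0
eef_pos: [0.4972, 0.0386, 0.0123]
tool_rot: [0.701, 0.713, 0.001, -0.001]
ft_force: [-1.6, 8.8, -0.9]
grip_width: 0.01
grasp_force: 3.9
```

```bash
python3 - <<'E'
from h import *
im,d,c=shot('top'); g=cv2.cvtColor(im,cv2.COLOR_RGB2GRAY)
cr=im[215:265,310:400]; cv2.imwrite('pics/c4.png',cv2.resize(cr,None,fx=8,fy=8,interpolation=cv2.INTER_CUBIC)[:,:,::-1])
o=monitor.get_obs();print(o['eef_pos'],o['ft_force'])
E
```

```text
[0.49715975 0.0385589  0.01232697] [-1.01859714  5.84007125 -1.05915342]
```

View pics/c4.png

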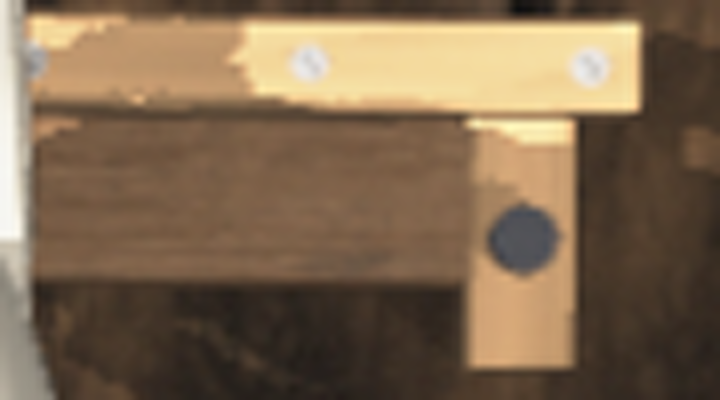

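>>> arm_command([
  {"dx": 1.0,"dy": 0.0,"dz": 0.0,"wx": 0.0,"wy": 0.0,"wz": 0.0,"grip": 1.0},
  {"dx": 2.0,"dy": 0.0,"dz": -1.0,"wx": 0.0,"wy": 0.0,"wz": 0.0,"grip": 1.0},
  {"dx": 2.0,"dy": 0.0,"dz": -5.0,"wx": 0.0,"wy": 0.0,"wz": 0.0,"grip": 1.0},
  {"dx": 2.0,"dy": 0.0,"dz": -9.0,"wx": 0.0,"wy": 0.0,"wz": 0.0,"grip": 4.0},
  {"dx": -9.3,"dy": -7.3,"dz": -9.0,"wx": 0.0,"wy": 0.0,"wz": -1.568,"grip": 7.0},
  {"dx": -9.3,"dy": -7.3,"dz": -9.0,"wx": 0.0,"wy": 0.0,"wz": -1.568,"grip": 7.0},
  {"dx": -9.3,"dy": -7.3,"dz": -9.0,"wx": 0.0,"wy": 0.0,"wz": -1.568,"grip": 7.0},
  {"dx": -9.3,"dy": -7.3,"dz": -9.0,"wx": 0.0,"wy": 0.0,"wz": -1.568,"grip": 7.0},
  {"dx": -9.3,"dy": -7.3,"dz": -9.0,"wx": 0.0,"wy": 0.0,"wz": -1.568,"grip": 7.0},
  {"dx": -9.3,"dy": -7.3,"dz": -9.0,"wx": 0.0,"wy": 0.0,"wz": -1.568,"grip": 7.0},
])

```text
clock: 9.05
eef_pos: [0.4262, -0.0577, 0.1034]
tool_rot: [0.334, 0.942, -0.0, 0.001]
ft_force: [0.8, 0.1, 0.5]
grip_width: 0.0703
grasp_force: 0.0
```

>>> arm_command([
  {"dx": 0.0,"dy": 0.0,"dz": 0.0,"wx": 0.0,"wy": 0.0,"wz": -0.695,"grip": 7.0},
  {"dx": 0.0,"dy": 0.0,"dz": 0.0,"wx": 0.0,"wy": 0.0,"wz": -0.695,"grip": 7.0},
  {"dx": 0.0,"dy": 0.0,"dz": 3.0,"wx": 0.0,"wy": 0.0,"wz": -0.695,"grip": 7.0},
  {"dx": 0.0,"dy": 0.0,"dz": 6.0,"wx": 0.0,"wy": 0.0,"wz": -0.695,"grip": 7.0},
  {"dx": 0.0,"dy": 0.0,"dz": 9.1,"wx": 0.0,"wy": 0.0,"wz": -0.695,"grip": 7.0},
  {"dx": 0.0,"dy": 0.0,"dz": 9.1,"wx": 0.0,"wy": 0.0,"wz": -0.695,"grip": 7.0},
])

```text
clock: 9.65
eef_pos: [0.4229, -0.0566, 0.009]
tool_rot: [-0.004, 1.0, 0.0, -0.003]
ft_force: [-1.1, 1.4, 0.2]
grip_width: 0.0698
grasp_force: 0.0
```

>>> arm_command([
  {"dx": -1.0,"dy": 0.0,"dz": 0.0,"wx": 0.0,"wy": 0.0,"wz": 0.0,"grip": 7.0},
  {"dx": -2.0,"dy": 0.0,"dz": 0.0,"wx": 0.0,"wy": 0.0,"wz": 0.0,"grip": 7.0},
  {"dx": -2.8,"dy": 0.0,"dz": 0.0,"wx": 0.0,"wy": 0.0,"wz": 0.0,"grip": 7.0},
  {"dx": -3.4,"dy": 0.0,"dz": 0.0,"wx": 0.0,"wy": 0.0,"wz": 0.0,"grip": 7.0},
  {"dx": -3.8,"dy": 0.0,"dz": 0.0,"wx": 0.0,"wy": 0.0,"wz": 0.0,"grip": 7.0},
  {"dx": -3.9,"dy": 0.0,"dz": 0.0,"wx": 0.0,"wy": 0.0,"wz": 0.0,"grip": 7.0},
])

```text
clock: 10.25
eef_pos: [0.4657, -0.0569, 0.0116]
tool_rot: [-0.004, 1.0, -0.0, 0.0]
ft_force: [0.1, -1.0, -0.6]
grip_width: 0.07
grasp_force: 0.0
```

>>> arm_command([
  {"dx": -0.1,"dy": 0.0,"dz": 0.0,"wx": 0.0,"wy": 0.0,"wz": -0.005,"grip": 7.0},
  {"dx": -0.2,"dy": 0.0,"dz": 0.0,"wx": 0.0,"wy": 0.0,"wz": -0.005,"grip": 7.0},
  {"dx": -0.2,"dy": 0.0,"dz": 0.0,"wx": 0.0,"wy": 0.0,"wz": -0.005,"grip": 7.0},
])

```text
clock: 10.55
eef_pos: [0.4667, -0.0568, 0.0112]
tool_rot: [-0.006, 1.0, 0.0, -0.0]
ft_force: [0.2, -0.3, 0.6]
grip_width: 0.0701
grasp_force: 0.0
```

>>> arm_command([
  {"dx": -0.1,"dy": 0.0,"dz": 0.0,"wx": 0.0,"wy": 0.0,"wz": 0.0,"grip": 7.0},
  {"dx": -0.15,"dy": 0.0,"dz": 0.0,"wx": 0.0,"wy": 0.0,"wz": 0.0,"grip": 7.0},
])

```text
clock: 10.75
eef_pos: [0.4675, -0.0567, 0.0111]
tool_rot: [-0.007, 1.0, 0.0, -0.001]
ft_force: [-2.9, 0.2, 2.0]
grip_width: 0.0698
grasp_force: 1.4
```

>>> arm_command([
  {"dx": -0.05,"dy": 0.0,"dz": 0.0,"wx": 0.0,"wy": 0.0,"wz": 0.0,"grip": 7.0},
  {"dx": -0.1,"dy": 0.0,"dz": 0.0,"wx": 0.0,"wy": 0.0,"wz": 0.0,"grip": 7.0},
])

```text
clock: 10.95
eef_pos: [0.4681, -0.0566, 0.0111]
tool_rot: [-0.006, 1.0, 0.0, -0.001]
ft_force: [-4.2, 0.5, 3.6]
grip_width: 0.0703
grasp_force: 2.1
```

>>> arm_command([
  {"dx": -0.1,"dy": 0.0,"dz": 0.0,"wx": 0.0,"wy": 0.0,"wz": 0.0,"grip": 7.0},
  {"dx": -0.15,"dy": 0.0,"dz": 0.0,"wx": 0.0,"wy": 0.0,"wz": 0.0,"grip": 7.0},
])

```text
clock: 11.15
eef_pos: [0.4706, -0.0566, 0.0111]
tool_rot: [-0.007, 1.0, 0.0, -0.0]
ft_force: [-4.4, -0.1, 0.9]
grip_width: 0.07
grasp_force: 2.6
```

>>> arm_command([
  {"dx": -0.05,"dy": 0.0,"dz": 0.0,"wx": 0.0,"wy": 0.0,"wz": 0.0,"grip": 7.0},
  {"dx": -0.1,"dy": 0.0,"dz": 0.0,"wx": 0.0,"wy": 0.0,"wz": 0.0,"grip": 7.0},
])

```text
clock: 11.35
eef_pos: [0.4706, -0.0566, 0.0111]
tool_rot: [-0.007, 1.0, 0.0, -0.001]
ft_force: [-7.2, 0.3, 4.2]
grip_width: 0.0698
grasp_force: 3.4
```

>>> arm_command([
  {"dx": -0.05,"dy": 0.0,"dz": 0.0,"wx": 0.0,"wy": 0.0,"wz": 0.0,"grip": 7.0},
  {"dx": -0.1,"dy": 0.0,"dz": 0.0,"wx": 0.0,"wy": 0.0,"wz": 0.0,"grip": 7.0},
])

```text
clock: 11.55
eef_pos: [0.4706, -0.0566, 0.011]
tool_rot: [-0.007, 1.0, 0.0, -0.002]
ft_force: [-9.2, 0.4, 7.5]
grip_width: 0.0695
grasp_force: 4.8
```

>>> arm_command([
  {"dx": 1.0,"dy": 0.0,"dz": 0.0,"wx": 0.0,"wy": 0.0,"wz": 0.0,"grip": 7.0},
  {"dx": 3.0,"dy": 0.0,"dz": 0.0,"wx": 0.0,"wy": 0.0,"wz": 0.0,"grip": 7.0},
  {"dx": 6.0,"dy": 0.0,"dz": -4.0,"wx": 0.0,"wy": 0.0,"wz": 0.0,"grip": 7.0},
  {"dx": 10.0,"dy": 0.0,"dz": -9.0,"wx": 0.0,"wy": 0.0,"wz": 0.0,"grip": 7.0},
  {"dx": 12.0,"dy": 0.0,"dz": -13.0,"wx": 0.0,"wy": 0.0,"wz": 0.0,"grip": 7.0},
  {"dx": 14.0,"dy": 0.0,"dz": -17.0,"wx": 0.0,"wy": 0.0,"wz": 0.0,"grip": 7.0},
])

```text
clock: 12.15
eef_pos: [0.3338, -0.0587, 0.18]
tool_rot: [-0.006, 1.0, -0.0, 0.001]
ft_force: [1.2, -0.2, 1.0]
grip_width: 0.0697
grasp_force: 0.0
```

```bash
python3 - <<'E'
from h import *
im,d,c=shot('top'); g=cv2.cvtColor(im,cv2.COLOR_RGB2GRAY)
cr=im[200:260,260:400]; a=cv2.resize(cr,None,fx=5,fy=5,interpolation=cv2.INTER_CUBIC)
cr=im[210:270,430:490]; b=cv2.resize(cr,None,fx=5,fy=5,interpolation=cv2.INTER_CUBIC)
b=np.hstack([b,np.zeros((300,400,3),np.uint8)])
cv2.imwrite('pics/c5.png',np.vstack([a,b])[:,:,::-1])
o=monitor.get_obs();print(o['eef_pos'],o['tool_rot'],o['ft_force'])
P=cloud(c,d)
for lo in (.085,.088):
    m=np.zeros((480,640),bool); m[205:275,425:490]=1; q=P[m&(P[:,:,2]>lo)&(P[:,:,2]<.11)]; print(len(q),np.median(q[:,2]),cv2.minAreaRect((q[:,:2]*1000).astype(np.float32)))
def pr(n,e,z): p=atz(c,e,z); print(n,len(e),np.round(line(p),2))
pr('fence outer',hedge(g,range(300,385),210,224,1),.03)
pr('block left',vedge(g,range(233,246),295,312,1),.044)
E
```

```text
[ 0.33427274 -0.05920418  0.18644653] [-0.00618159  0.99996689 -0.00128365  0.0051336 ] [-2.31245643  0.44727845  3.86641376]
574 0.09141584748399256 ((506.7487487792969, -342.57757568359375), (31.634597778320312, 90.24555206298828), 69.53815460205078)
505 0.09179047150721109 ((506.81207275390625, -342.623046875), (30.771135330200195, 90.29718017578125), 68.79485321044922)
fence outer 85 [554.4  -75.73 -89.17]Traceback (most recent call last):
  File "<stdin>", line 13, in <module>
  File "h.py", line 24, in vedge
    return hedge(g.T,vs,u0,u1,sgn)[:,::-1]
           ~~~~~~~~~~~~~~~~~~~~~~~^^^^^^^^
IndexError: too many indices for array: array is 1-dimensional, but 2 were indexed
```

View pics/c5.png

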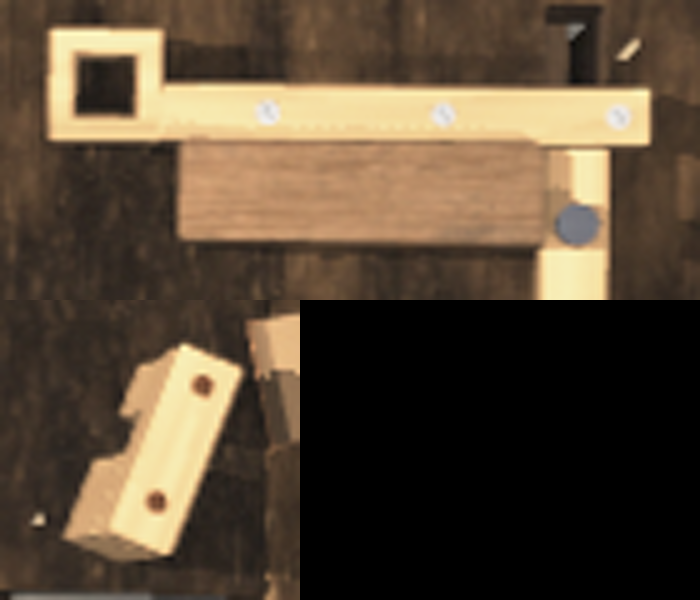

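The block is snug to both the fence and the stop. The key's shank is at its far (+x) end, and its bar runs from (183,345) to (150,555) in the crop. Next I go to the key.

>>> arm_command([
  {"dx": -16.6,"dy": -28.4,"dz": 0.0,"wx": 0.0,"wy": 0.0,"wz": 0.379,"grip": 5.0},
  {"dx": -16.6,"dy": -28.4,"dz": 0.0,"wx": 0.0,"wy": 0.0,"wz": 0.379,"grip": 5.0},
  {"dx": -16.6,"dy": -28.4,"dz": 0.0,"wx": 0.0,"wy": 0.0,"wz": 0.379,"grip": 5.0},
  {"dx": -16.6,"dy": -28.4,"dz": 0.0,"wx": 0.0,"wy": 0.0,"wz": 0.379,"grip": 5.0},
  {"dx": -16.6,"dy": -28.4,"dz": 0.0,"wx": 0.0,"wy": 0.0,"wz": 0.379,"grip": 5.0},
  {"dx": -16.6,"dy": -28.4,"dz": 0.0,"wx": 0.0,"wy": 0.0,"wz": 0.379,"grip": 5.0},
  {"dx": -16.6,"dy": -28.4,"dz": 0.0,"wx": 0.0,"wy": 0.0,"wz": 0.379,"grip": 5.0},
  {"dx": -16.6,"dy": -28.4,"dz": 0.0,"wx": 0.0,"wy": 0.0,"wz": 0.379,"grip": 5.0},
  {"dx": -16.6,"dy": -28.4,"dz": 0.0,"wx": 0.0,"wy": 0.0,"wz": 0.379,"grip": 5.0},
  {"dx": -16.6,"dy": -28.4,"dz": 0.0,"wx": 0.0,"wy": 0.0,"wz": 0.379,"grip": 5.0},
])

```text
clock: 13.2
eef_pos: [0.5038, -0.3396, 0.1785]
tool_rot: [0.182, 0.983, 0.0, 0.0]
ft_force: [-1.2, 0.6, -0.5]
grip_width: 0.0502
grasp_force: 0.0
```

>>> arm_command([
  {"dx": 0.0,"dy": -0.2,"dz": 3.0,"wx": 0.0,"wy": 0.0,"wz": 0.0,"grip": 5.0},
  {"dx": 0.0,"dy": -0.2,"dz": 6.0,"wx": 0.0,"wy": 0.0,"wz": 0.0,"grip": 5.0},
  {"dx": 0.0,"dy": -0.2,"dz": 9.0,"wx": 0.0,"wy": 0.0,"wz": 0.0,"grip": 5.0},
  {"dx": 0.0,"dy": -0.2,"dz": 11.0,"wx": 0.0,"wy": 0.0,"wz": 0.0,"grip": 5.0},
  {"dx": 0.0,"dy": -0.2,"dz": 11.8,"wx": 0.0,"wy": 0.0,"wz": 0.0,"grip": 5.0},
  {"dx": 0.0,"dy": -0.2,"dz": 11.8,"wx": 0.0,"wy": 0.0,"wz": 0.0,"grip": 5.0},
  {"dx": 0.0,"dy": -0.2,"dz": 11.8,"wx": 0.0,"wy": 0.0,"wz": 0.0,"grip": 2.0},
  {"dx": 0.0,"dy": -0.2,"dz": 11.8,"wx": 0.0,"wy": 0.0,"wz": 0.0,"grip": 2.0},
  {"dx": 0.0,"dy": -0.2,"dz": 11.8,"wx": 0.0,"wy": 0.0,"wz": 0.0,"grip": 2.0},
  {"dx": 0.0,"dy": -0.2,"dz": 11.8,"wx": 0.0,"wy": 0.0,"wz": 0.0,"grip": 2.0},
])

```text
clock: 14.2
eef_pos: [0.5046, -0.3429, 0.0624]
tool_rot: [0.182, 0.983, -0.001, 0.002]
ft_force: [-0.6, 0.7, 6.2]
grip_width: 0.0291
grasp_force: 60.5
```

>>> arm_command([
  {"dx": 0.0,"dy": 0.0,"dz": -3.0,"wx": 0.0,"wy": 0.0,"wz": 0.0,"grip": 2.0},
  {"dx": 0.0,"dy": 0.0,"dz": -7.0,"wx": 0.0,"wy": 0.0,"wz": 0.0,"grip": 2.0},
  {"dx": 0.0,"dy": 0.0,"dz": -10.0,"wx": 0.0,"wy": 0.0,"wz": 0.0,"grip": 2.0},
  {"dx": 1.0,"dy": 3.0,"dz": -10.0,"wx": 0.0,"wy": 0.0,"wz": -0.05,"grip": 2.0},
  {"dx": 2.4,"dy": 7.0,"dz": -10.0,"wx": 0.0,"wy": 0.0,"wz": -0.1,"grip": 2.0},
  {"dx": 3.75,"dy": 11.0,"dz": -10.0,"wx": 0.0,"wy": 0.0,"wz": -0.15,"grip": 2.0},
  {"dx": 5.1,"dy": 15.0,"dz": -10.0,"wx": 0.0,"wy": 0.0,"wz": -0.2,"grip": 2.0},
  {"dx": 6.5,"dy": 19.0,"dz": -10.0,"wx": 0.0,"wy": 0.0,"wz": -0.25,"grip": 2.0},
  {"dx": 7.85,"dy": 23.0,"dz": -10.0,"wx": 0.0,"wy": 0.0,"wz": -0.3,"grip": 2.0},
  {"dx": 9.2,"dy": 27.0,"dz": -10.0,"wx": 0.0,"wy": 0.0,"wz": -0.35,"grip": 2.0},
])

```text
clock: 15.2
eef_pos: [0.5137, -0.0556, 0.1604]
tool_rot: [0.007, 1.0, 0.0, -0.0]
ft_force: [2.1, 0.5, -1.3]
grip_width: 0.0289
grasp_force: 59.7
```

>>> arm_command([
  {"dx": -0.1,"dy": 4.0,"dz": 0.0,"wx": 0.0,"wy": 0.0,"wz": -0.03,"grip": 2.0},
  {"dx": -0.2,"dy": 8.0,"dz": 0.0,"wx": 0.0,"wy": 0.0,"wz": -0.03,"grip": 2.0},
  {"dx": -0.24,"dy": 11.0,"dz": 0.0,"wx": 0.0,"wy": 0.0,"wz": -0.03,"grip": 2.0},
  {"dx": -0.24,"dy": 12.1,"dz": 0.0,"wx": 0.0,"wy": 0.0,"wz": -0.03,"grip": 2.0},
  {"dx": -0.24,"dy": 12.1,"dz": 0.0,"wx": 0.0,"wy": 0.0,"wz": -0.03,"grip": 2.0},
  {"dx": -0.24,"dy": 12.1,"dz": 0.0,"wx": 0.0,"wy": 0.0,"wz": -0.03,"grip": 2.0},
])

```text
clock: 15.8
eef_pos: [0.5182, 0.063, 0.1603]
tool_rot: [-0.007, 1.0, -0.0, -0.0]
ft_force: [0.4, -0.8, -2.2]
grip_width: 0.0288
grasp_force: 59.9
```

```bash
python3 - <<'E'
from h import *
a=shot('scene')[0][195:275,270:410]; b=shot('top')[0][190:260,250:390]
a=cv2.resize(a,None,fx=4,fy=4,interpolation=cv2.INTER_CUBIC);b=cv2.resize(b,None,fx=4,fy=4,interpolation=cv2.INTER_CUBIC)
cv2.imwrite('pics/c6.png',np.vstack([a,b])[:,:,::-1])
o=monitor.get_obs();print(o['eef_pos'],o['tool_rot'],o['ft_force'])
E
```

```text
[0.51836602 0.0623981  0.16037752] [-6.07471279e-03  9.99981503e-01 -2.74959709e-04 -1.25573678e-04] [-0.2414316  -0.62770746 -1.84593603]
```

View pics/c6.png

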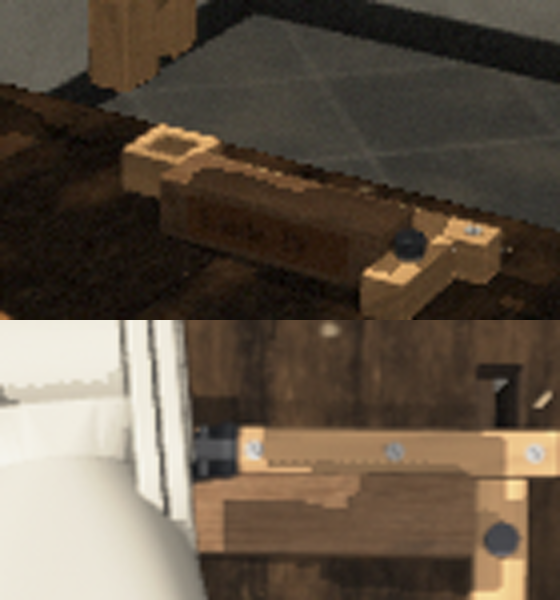

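>>> arm_command([
  {"dx": -0.13,"dy": 0.09,"dz": 2.0,"wx": 0.0,"wy": 0.0,"wz": 0.0,"grip": 2.0},
  {"dx": -0.13,"dy": 0.09,"dz": 4.0,"wx": 0.0,"wy": 0.0,"wz": 0.0,"grip": 2.0},
  {"dx": -0.13,"dy": 0.09,"dz": 5.5,"wx": 0.0,"wy": 0.0,"wz": 0.0,"grip": 2.0},
  {"dx": -0.13,"dy": 0.09,"dz": 6.0,"wx": 0.0,"wy": 0.0,"wz": 0.0,"grip": 2.0},
  {"dx": -0.13,"dy": 0.09,"dz": 6.0,"wx": 0.0,"wy": 0.0,"wz": 0.0,"grip": 2.0},
  {"dx": -0.13,"dy": 0.09,"dz": 6.0,"wx": 0.0,"wy": 0.0,"wz": 0.0,"grip": 2.0},
])

```text
clock: 16.5
eef_pos: [0.5203, 0.0641, 0.1012]
tool_rot: [-0.006, 1.0, 0.0, 0.001]
ft_force: [0.4, -0.2, -2.0]
grip_width: 0.029
grasp_force: 59.8
```

```bash
python3 - <<'E'
from h import *
im,d,c=shot('scene'); a=im[195:255,280:340]
cv2.imwrite('pics/c7.png',cv2.resize(a,None,fx=10,fy=10,interpolation=cv2.INTER_CUBIC)[:,:,::-1])
o=monitor.get_obs();print(o['eef_pos'],o['tool_rot'],o['ft_force'])
# predicted socket/key points in the scene picture
V=np.array(c['view'])
def proj(p):
    q=(V[:3,:3]@np.array(p).T).T+V[:3,3]; return cv2.projectPoints(q*[1,-1,-1],np.zeros(3),np.zeros(3),K(c),np.array(c['dist_coeffs'],float))[0].reshape(-1,2)
y=np.array([-.0134,1]);x=np.array([1,.0134]);s=np.array([.5516,.0637])
Z=o['eef_pos'][2]-.0624; k=o['eef_pos'][:2]+.0319*x; print('foot z',Z)
f=lambda o,h,z:[[*(o+h*(i*x+j*y)),z] for i,j in((-1,-1),(-1,1),(1,1),(1,-1))]
print('block corners crop',((proj(f(s,.025,.03))-[280,195]+.5)*10-.5).round(0).tolist())
print('shank foot crop',((proj(f(k,.013,Z))-[280,195]+.5)*10-.5).round(0).tolist())
E
```

```text
[0.52054443 0.06433402 0.10141332] [-6.64546889e-03  9.99977503e-01  6.98136762e-05  9.09273206e-04] [ 0.43990923  0.45459995 -0.56334382]
foot z 0.03901331511178255
block corners crop [[363.0, 415.0], [209.0, 374.0], [309.0, 310.0], [461.0, 349.0]]
shank foot crop [[348.0, 357.0], [268.0, 336.0], [320.0, 303.0], [399.0, 323.0]]
```

View pics/c7.png

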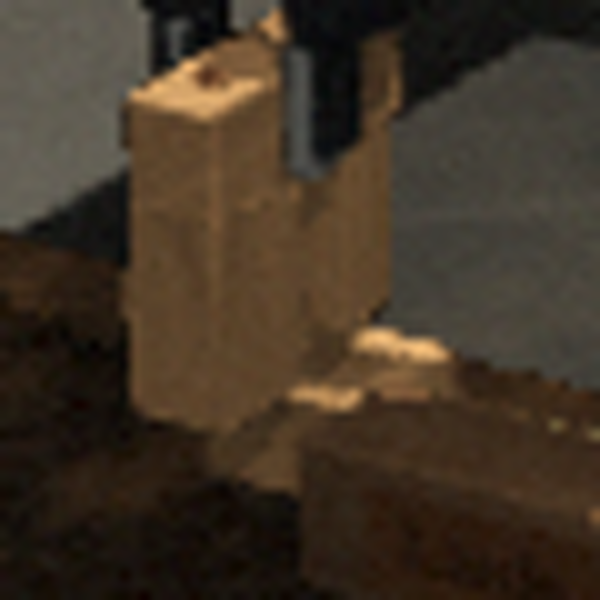

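>>> arm_command([
  {"dx": 0.08,"dy": -0.1,"dz": 0.4,"wx": 0.0,"wy": 0.0,"wz": 0.0,"grip": 2.0},
  {"dx": 0.08,"dy": -0.1,"dz": 0.8,"wx": 0.0,"wy": 0.0,"wz": 0.0,"grip": 2.0},
  {"dx": 0.08,"dy": -0.1,"dz": 1.0,"wx": 0.0,"wy": 0.0,"wz": 0.0,"grip": 2.0},
  {"dx": 0.08,"dy": -0.1,"dz": 1.2,"wx": 0.0,"wy": 0.0,"wz": 0.0,"grip": 2.0},
  {"dx": 0.08,"dy": -0.1,"dz": 1.2,"wx": 0.0,"wy": 0.0,"wz": 0.0,"grip": 2.0},
])

```text
clock: 17.05
eef_pos: [0.5186, 0.0637, 0.0881]
tool_rot: [-0.007, 1.0, -0.0, -0.0]
ft_force: [0.3, -0.5, -1.6]
grip_width: 0.0292
grasp_force: 59.8
```

>>> arm_command([
  {"dx": 0.0,"dy": 0.0,"dz": 0.3,"wx": 0.0,"wy": 0.0,"wz": 0.0,"grip": 2.0},
  {"dx": 0.0,"dy": 0.0,"dz": 0.6,"wx": 0.0,"wy": 0.0,"wz": 0.0,"grip": 2.0},
  {"dx": 0.0,"dy": 0.0,"dz": 0.6,"wx": 0.0,"wy": 0.0,"wz": 0.0,"grip": 2.0},
])

```text
clock: 17.35
eef_pos: [0.5185, 0.0637, 0.0819]
tool_rot: [-0.007, 1.0, -0.0, -0.0]
ft_force: [-0.6, -0.9, -2.1]
grip_width: 0.0293
grasp_force: 59.8
```

>>> arm_command([
  {"dx": 0.0,"dy": 0.0,"dz": 0.4,"wx": 0.0,"wy": 0.0,"wz": 0.0,"grip": 2.0},
  {"dx": 0.0,"dy": 0.0,"dz": 0.8,"wx": 0.0,"wy": 0.0,"wz": 0.0,"grip": 2.0},
  {"dx": 0.0,"dy": 0.0,"dz": 0.8,"wx": 0.0,"wy": 0.0,"wz": 0.0,"grip": 2.0},
])

```text
clock: 17.65
eef_pos: [0.5184, 0.0636, 0.0737]
tool_rot: [-0.007, 1.0, -0.0, -0.001]
ft_force: [-0.3, 0.6, -1.2]
grip_width: 0.0292
grasp_force: 59.8
```

>>> arm_command([
  {"dx": 0.0,"dy": 0.0,"dz": 0.4,"wx": 0.0,"wy": 0.0,"wz": 0.0,"grip": 2.0},
  {"dx": 0.0,"dy": 0.0,"dz": 0.8,"wx": 0.0,"wy": 0.0,"wz": 0.0,"grip": 2.0},
  {"dx": 0.0,"dy": 0.0,"dz": 1.0,"wx": 0.0,"wy": 0.0,"wz": 0.0,"grip": 2.0},
  {"dx": 0.0,"dy": 0.0,"dz": 1.05,"wx": 0.0,"wy": 0.0,"wz": 0.0,"grip": 2.0},
  {"dx": 0.0,"dy": 0.0,"dz": 1.1,"wx": 0.0,"wy": 0.0,"wz": 0.0,"grip": 2.0},
])

```text
clock: 18.15
eef_pos: [0.519, 0.0637, 0.0634]
tool_rot: [-0.007, 1.0, -0.0, 0.0]
ft_force: [-0.1, -0.2, -1.2]
grip_width: 0.0292
grasp_force: 59.8
```

>>> arm_command([
  {"dx": 0.0,"dy": 0.0,"dz": 0.1,"wx": 0.0,"wy": 0.0,"wz": 0.0,"grip": 2.0},
  {"dx": 0.0,"dy": 0.0,"dz": 0.1,"wx": 0.0,"wy": 0.0,"wz": 0.0,"grip": 2.0},
  {"dx": 0.0,"dy": 0.0,"dz": 0.0,"wx": 0.0,"wy": 0.0,"wz": 0.0,"grip": 5.0},
  {"dx": 0.0,"dy": 0.0,"dz": 0.0,"wx": 0.0,"wy": 0.0,"wz": 0.0,"grip": 5.0},
  {"dx": 0.0,"dy": 0.0,"dz": 0.0,"wx": 0.0,"wy": 0.0,"wz": 0.0,"grip": 5.0},
  {"dx": 0.0,"dy": 0.0,"dz": -2.0,"wx": 0.0,"wy": 0.0,"wz": 0.0,"grip": 5.0},
  {"dx": 0.0,"dy": 0.0,"dz": -5.0,"wx": 0.0,"wy": 0.0,"wz": 0.0,"grip": 5.0},
  {"dx": 0.0,"dy": 0.0,"dz": -9.0,"wx": 0.0,"wy": 0.0,"wz": 0.0,"grip": 5.0},
  {"dx": 0.0,"dy": 0.0,"dz": -13.0,"wx": 0.0,"wy": 0.0,"wz": 0.0,"grip": 5.0},
])

```text
clock: 19.05
eef_pos: [0.5184, 0.0636, 0.1945]
tool_rot: [-0.007, 1.0, -0.0, -0.0]
ft_force: [0.8, 0.7, -1.4]
grip_width: 0.0503
grasp_force: 0.0
```

>>> arm_command([
  {"dx": 5.0,"dy": 0.0,"dz": 0.0,"wx": 0.0,"wy": 0.0,"wz": 0.0,"grip": 5.0},
  {"dx": 10.0,"dy": 0.0,"dz": 0.0,"wx": 0.0,"wy": 0.0,"wz": 0.0,"grip": 5.0},
  {"dx": 15.0,"dy": 0.0,"dz": 0.0,"wx": 0.0,"wy": 0.0,"wz": 0.0,"grip": 5.0},
  {"dx": 20.0,"dy": 0.0,"dz": 0.0,"wx": 0.0,"wy": 0.0,"wz": 0.0,"grip": 5.0},
  {"dx": 22.0,"dy": 0.0,"dz": 0.0,"wx": 0.0,"wy": 0.0,"wz": 0.0,"grip": 5.0},
  {"dx": 22.0,"dy": 0.0,"dz": 0.0,"wx": 0.0,"wy": 0.0,"wz": 0.0,"grip": 5.0},
])

```text
clock: 19.65
eef_pos: [0.2961, 0.0603, 0.1935]
tool_rot: [-0.007, 1.0, 0.0, -0.0]
ft_force: [0.4, 0.2, 0.7]
grip_width: 0.0504
grasp_force: 0.0
```

```bash
python3 - <<'E'
from h import *
a=shot('scene')[0][185:265,270:410]; im,d,c=shot('top'); b=im[190:260,250:390]
a=cv2.resize(a,None,fx=4,fy=4,interpolation=cv2.INTER_CUBIC);b=cv2.resize(b,None,fx=4,fy=4,interpolation=cv2.INTER_CUBIC)
cv2.imwrite('pics/c8.png',np.vstack([a,b])[:,:,::-1])
P=cloud(c,d); m=np.zeros((480,640),bool); m[190:260,255:310]=1; q=P[m&(P[:,:,2]>.083)&(P[:,:,2]<.12)]
print(len(q),np.median(q[:,2]),cv2.minAreaRect((q[:,:2]*1000).astype(np.float32)))
o=monitor.get_obs();print(o['eef_pos'],o['clock'])
E
```

```text
566 0.09137836685102174 ((521.7247924804688, 62.36310577392578), (29.896467208862305, 89.50028228759766), 89.91078186035156)
[0.29979747 0.06077498 0.19409469] 19.75
```

View pics/c8.png

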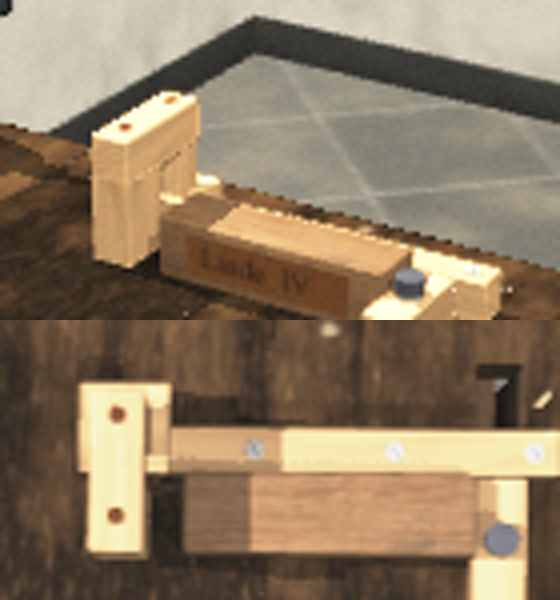

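The key is fully seated: its top is at 91 mm, the same as when it stood on the bench. The block, between (183,475) and (475,555) in the crop, is still flush with the fence and the stop.

```bash
python3 -c "
from workcell import job; print(job.job_done())"
```

```text
the job is handed in; nothing more can be done
None
```

The job is handed in at about 20 s of the 67 s allowed. The last pictures show the block snug in the corner against the fence and end stop, and the key plugged fully into the socket. I never moved near the owl, but I did not re-measure its position, and no verdict came back.

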